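Put the condiments back in their own places

TASK

The condiments were put back wrong after wiping down, each standing in another one's place: put the honey jar, the pepper mill and the amber jar each into the wooden cup on the oval board that was turned to its size (wide, middle, small), seated upright on the cup's floor, and the salt shaker upright in the middle of the round footed board. Each cup holds only one at a time; the worktop between the two boards is clear if you need to stand one there meanwhile. Never tip any of them over, and leave the espresso cup where it stands.

Things in the scene. Friction and masses are not known exactly. Their poses are not given: they have to be found in the camera images.
- honey_jar: Clear glass jar of golden honey with a broad dark lid, upright, 65 mm in diameter (glass 64 mm), 86 mm tall, about 0.33 kg. Origin: centre of its underside, z up. Grasp round the glass about 58 mm above the underside. Starts on the round board; belongs in the wide cup.
- pepper_mill: Dark turned-wood pepper mill, 58 mm in diameter at the foot, 160 mm tall, about 0.18 kg. Its round head (it does not turn) is 50 mm in diameter, 116 to 149 mm above the underside, with a 12 mm steel knob on top. Origin: centre of its underside, z up. Grasp about 122 mm up, where the lower head and the neck (48 mm) are both held. Starts in the wide cup; belongs in the middle cup.
- amber_jar: Small brown (amber glass) jar with a black cap, 42 mm in diameter, 72 mm tall (glass up to 56 mm), about 0.3 kg. Origin: centre of its underside, z up. Grasp round the glass about 45 mm above the underside. Starts in the middle cup; belongs in the small cup.
- salt_shaker: Glass salt shaker with a grey domed, pierced top, 44 mm in diameter, 90 mm tall (narrower, 34 mm, above 74 mm), about 0.1 kg. Origin: centre of its underside, z up. Grasp about 50 mm above the underside. Starts in the small cup; belongs in the middle of the round board.
- wide_cup: Widest of three fixed open cups of pale turned wood, in a row 90 mm apart, in any order, on the dark oval footed board (290 mm along the row, 150 across, top 46 mm above the worktop). Bore 72 mm, floor 5 mm above the cup's underside; straight to 16 mm, then flaring by 5 mm in radius to the lip at 24 mm, 92 mm across. Origin: centre of its underside on the board's top; z up.
- middle_cup: The middle-sized cup of the row: bore 62.6 mm in diameter, 83 mm over the lip; floor 5 mm above its underside, lip flared like the wide cup's, 24 mm tall. Origin: centre of its underside; z up.
- small_cup: The narrowest cup of the row: bore 51.4 mm in diameter, 72 mm over the lip; floor 5 mm above its underside, lip flared like the wide cup's, 24 mm tall. Origin: centre of its underside; z up.
- round_board: Fixed round footed board of dark wood, 176 mm in diameter, flat top 42 mm above its origin. Origin: centre of its footprint on the worktop; z up. Half-way between this board's edge and the near end of the oval board the worktop (z = 0) is clear, 0.43 to 0.50 m ahead of the robot, for at least 130 mm from side to side.
- espresso_cup: Green and white espresso cup, 64 mm in diameter, 89 mm over its handle, 48 mm tall, standing loose behind the gap between the boards, not to be moved. Origin: centre of its footprint, handle included; z up. (Wall cupboards hang behind the work: their fronts are 0.59 m ahead of the robot and their undersides 0.43 m above the worktop, so keep the wrist on the near side.)
Not all that is in view belongs to the job. Leave any blue look-alike of the salt_shaker alone. There is more than one size of the pepper_mill; the job needs the smallest.

How it is judged (in metres and radians):
At the end, for the whole second after the job is handed in: Honey jar in the wide cup, pepper mill in the middle cup, amber jar in the small cup: on the floor (4 mm), centred within 8 mm; salt shaker on the round board within 15 mm of its centre; all upright within 0.1 rad, let go and at rest (under 0.02 m/s) (horizontal distance between honey_jar and wide_cup below 0.008 m and z of honey_jar in the frame of wide_cup between 0 and 0.009 m and angle between each of honey_jar, pepper_mill, amber_jar, salt_shaker's own z axis and vertical below 0.1 rad and horizontal distance between pepper_mill and middle_cup below 0.008 m and z of pepper_mill in the frame of middle_cup between 0 and 0.009 m and horizontal distance between amber_jar and small_cup below 0.008 m and z of amber_jar in the frame of small_cup between 0 and 0.009 m and horizontal distance between salt_shaker and round_board below 0.015 m and z of salt_shaker in the frame of round_board between 0.037 and 0.047 m and linear speed of each of honey_jar, pepper_mill, amber_jar, salt_shaker below 0.02 m/s); the robot touches nothing.
It fails at once if a condiment is tipped over (more than 0.6 rad from upright) (angle between any of honey_jar, pepper_mill, amber_jar, salt_shaker's own z axis and vertical above 0.6 rad).
It fails at once if the espresso cup is moved more than 20 mm (distance of espresso_cup from where it was at the start of the episode above 0.02 m).
It also fails if it takes over 136 s, if anything falls off the work surface, if the arm or the gripper's body presses on something with over 40 N, if the wrist force passes 120 N, or if a joint passes its speed limit or range.

ROBOT

A 7-joint arm with a two-finger parallel gripper is mounted at the origin on a cart in front of the work surface, level with it; the furniture and walls round the work are solid. World frame = base frame: x ahead of the robot, y to its left, z up, the work surface at z = 0. Lengths are in m, angles in degrees, forces in N, time in s.
With the tool pointing down it reaches from about 0.425 to 0.875 m from the base axis. Payload 4.7 kg.
Tool frame: the origin (TCP) lies midway between the tips of the shut fingers; the grasp point (between the pads) lies 19 mm behind it; z points along the fingers, y is the line along which they close (so a half turn about z gives the same grasp; the last joint's range is limited). The gripper opens to 87 mm and grips with 3 to 60 N. Pads are 19 mm wide; open, the fingers measure 117 mm over their backs; the gripper's body (75 mm by 190 mm) begins 51 mm behind the grasp point.
Start: joints at [74.204, 18.392, -4.016, 83.108, 1.295, 78.541, -3.26], TCP at [0.186, -0.623, 0.186] pointing down, gripper open.
Joint ranges: [-163.93, 163.93], [-17.29, 119.83], [-79.2, 71.16], [3.27, 140.29], [-89.18, 269.18], [5.43, 117.66], [-154.24, 154.24]. Speed limits (degrees/s): [147.25, 147.25, 180, 180, 180, 180, 180].

INTERFACE

Orientations are given as [roll, pitch, yaw] about the fixed x, y, z axes, in that order (R = Rz(yaw) Ry(pitch) Rx(roll)).
In Python, from cell import env gives the robot as it stands.
- The arm moves only by the tool step_arm, never from a script. Its argument "moves" is a list of rows, each an object with "dp": the shift along the tool's x, y, z in mm, a list of three; "dr": the turn, a rotation vector about the tool's x, y, z in rad, a list of three; "fingers": the closure, from 0 (fully open) to 1 (shut). In form: [{"dp": [dx, dy, dz], "dr": [ax, ay, az], "fingers": fingers}, ...]. A call has exactly 5 rows; each row shifts and turns the commanded pose from where the row before left it, along the tool's axes as they then stand; what a row does not reach is not made up. A row lasts 1/8 s, in which the tool goes at most 62.5 mm and 10.7 degrees, less where a joint would pass 70% of its speed; a pose out of reach is approached as far as the arm can. A call with a gripper value outside its range is refused whole. The fingers move at their own pace and stop on an object; "squeeze" is the grip in N (left out, the last holds). Time passes only in rows, so rows that do not move let the fingers close, or fill a call up. It gives the time, the measured TCP pose, the force, the opening and the grip force at its end, in the units of the state.
- env.get_obs(): the state, without advancing time (a new reading comes with each control period).
- env.read_camera(name): name is "side" or "top"; returns the picture (420x560x3 uint8, red, green, blue); there is no depth.
- env.camera_model(name): a dict with "fx", "fy", "cx", "cy" (pixels), "R" (3x3) and "t" (3): a world point X has camera coordinates R X + t. Camera axes: x right, y down, z forward; pixel columns grow to the right and rows downward; lengths in m; the calibration is good to about 2 mm. A picture is of the moment at which its call begins. camera_model takes no time and is no camera call.
- env.sign_off(): hands the job in; it is judged then, once.
The state is a dict: "time_s": time; "qpos": joint angles; "joint_velocities": joint speeds; "effort": joint torques, N m; "tool_pos": TCP position; "tool_rot": TCP orientation; "force": force on the tool from outside, world axes, zero at the start; "wrist_torque": the same for the moment, N m; "grip_width": finger opening in m; "grasp_force": force on a finger pad.
Only numpy, scipy, OpenCV 4.12 (cv2) and the standard library are available. Lean on these libraries where they do the work, as an engineer would, in place of code of your own. Each camera call takes 0.05 s, during which the arm holds its last target. There are 200 camera calls.

## Working session

There is one attempt and no reset: what is moved stays moved. The work goes in short steps, Python scripts to look and compute and a tool call to move; the robot and the scene stay as the last step left them, time stands still between calls to the robot, and variables do not carry over. Pictures are saved under pics/ and viewed, at most 14 in all, crops included, and the job is handed in when it is done.

Besides the shell and the picture viewer there is one more tool, called after "Request:" by a JSON object that holds its "op" and its "data", one argument or row to a line. step_arm: Moves the arm, as the interface text tells. Its arguments: {"type":"object","properties":{"moves":{"type":"array","items":{"type":"object","properties":{"dp":{"type":"array","items":{"type":"number"}},"dr":{"type":"array","items":{"type":"number"}},"fingers":{"type":"number"}}}},"squeeze":{"type":"number"}},"required":["moves"]}

```bash
mkdir -p pics; python3 - <<'E'
from cell import env
import cv2
for n in("side","top"):
    cv2.imwrite(f"pics/{n}0.png",env.read_camera(n)[:,:,::-1]); print(n,env.camera_model(n))
print(env.get_obs())
E
```

```text
side {'fx': 466.00861005678854, 'fy': 466.00861005678854, 'cx': 273.73275729786945, 'cy': 211.0554059226469, 'R': array([[ 0.90644215, -0.42215136,  0.01228233],
       [-0.25114881, -0.5621911 , -0.78795015],
       [ 0.33953925,  0.71114654, -0.61561652]]), 't': array([-0.50632336,  0.1015546 ,  1.47218626])}
top {'fx': 480.9300072171927, 'fy': 480.9300072171927, 'cx': 279.03385632414955, 'cy': 208.9948636217159, 'R': array([[-0.37018058, -0.92894902,  0.00447861],
       [-0.88517342,  0.35126537, -0.30509122],
       [ 0.28184101, -0.11690319, -0.9523126 ]]), 't': array([0.08777133, 0.50661677, 1.37349193])}
{'time_s': 0.1, 'qpos': array([74.20319542, 18.43614419, -4.01582025, 83.16639865,  1.29366011,
       78.54185976, -3.259119  ]), 'joint_velocities': array([-0.04811682, -0.20236196,  0.08257606, -0.09537464, -0.00509492,
       -0.05321747,  0.03755498]), 'effort': array([-2.53319722e-04, -4.92572415e+01, -4.05958593e-01, -3.13396883e+01,
       -6.41178573e-02,  3.95948603e-02,  1.09103416e-04]), 'tool_pos': array([ 0.18555114, -0.62237531,  0.18506915]), 'tool_rot': array([-1.79900755e+02,  4.01706699e-03,  1.66072569e+01]), 'force': array([ 0.07491002,  0.91613636, -0.28546456]), 'wrist_torque': array([ 0.04606626, -0.00854975,  0.02222048]), 'grasp_force': 0.0, 'grip_width': 0.0873308689101813}
```

View pics/side0.png

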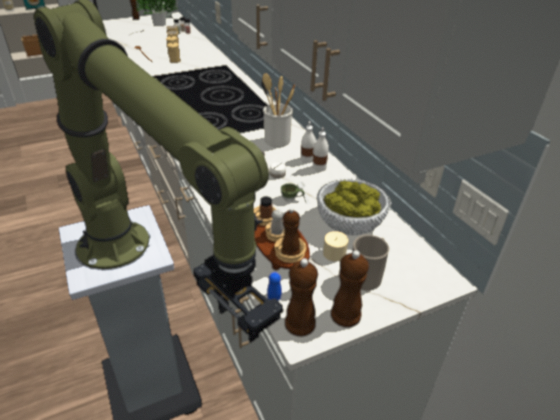

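View pics/top0.png

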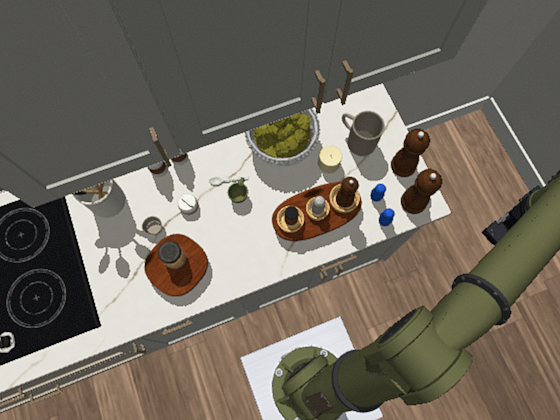

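The top view shows the candidates:
- **Pepper mills:** (347,188) on the oval board is the smallest. The two at (412,150) and (424,188) are larger and stand on the worktop.
- **Salt shakers:** the grey-topped one is at (318,203). The two blue ones at (378,192) and (387,216) are look-alikes.
- **Dark-lidded jars:** the amber jar is at (291,214) and the honey jar at (170,253) on the round board.
- **Espresso cup:** green, at (238,190).

I'll check these in enlarged crops.

```bash
python3 - <<'E'
import cv2
a=cv2.imread("pics/top0.png")
cv2.imwrite("pics/c1.png",cv2.resize(a[165:255,260:380],None,fx=6.5,fy=6.5,interpolation=cv2.INTER_CUBIC))
cv2.imwrite("pics/c2.png",cv2.resize(a[225:305,135:235],None,fx=7,fy=7,interpolation=cv2.INTER_CUBIC))
E
```

```text
(no output)
```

View pics/c1.png

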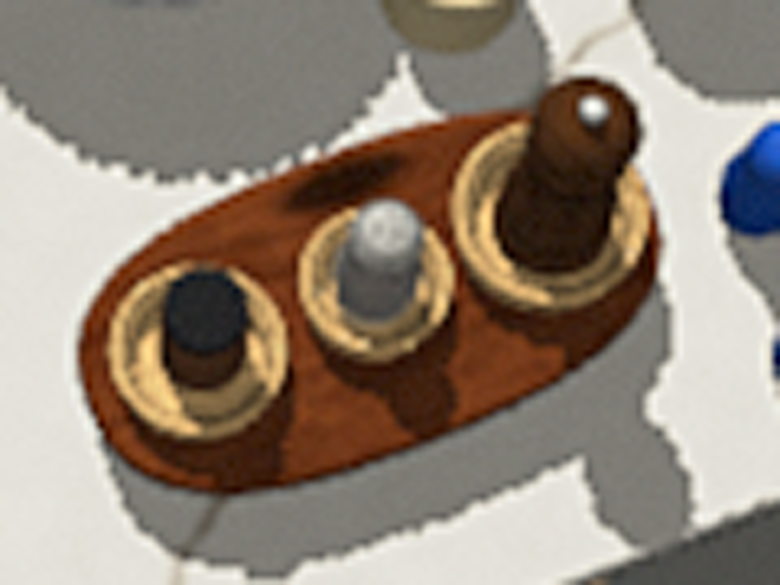

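View pics/c2.png

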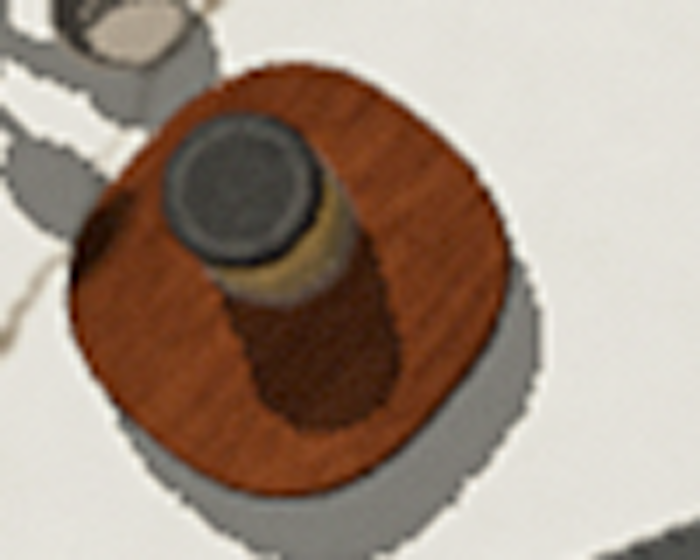

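The crops confirm the choice. The row on the oval board is the middle cup (amber jar, left), the small cup (grey-topped salt, middle) and the wide cup (small mill with steel knob, right). The honey jar stands off-centre on the round board. Next I'll turn these pixels into positions.

```bash
cat > h.py <<'E'
from cell import env
import numpy as np,cv2
def back(n,u,v,z):
    c=env.camera_model(n);d=c["R"].T@np.array([(u-c["cx"])/c["fx"],(v-c["cy"])/c["fy"],1]);o=-c["R"].T@c["t"]
    return o+d*(z-o[2])/d[2]
def proj(n,X):
    c=env.camera_model(n);p=c["R"]@np.array(X)+c["t"];return p[:2]/p[2]*c["fx"]+[c["cx"],c["cy"]]
def crop(p,o,s): return ((p[0]+.5)/s-.5+o[0],(p[1]+.5)/s-.5+o[1])
E
python3 - <<'E'
from h import *
for n,p,z in[("mid",(198,351),.07),("small",(376.5,282),.07),("wide",(551,214),.07),("amber",(206,308),.123),("salt",(388,228),.139),("knob",(593,108),.208)]:
    print(n,back("top",*crop(p,(260,165),6.5),z).round(4))
for n,p,z in[("round",(289,280),.042),("honey",(242,188),.128)]:
    print(n,back("top",*crop(p,(135,225),7),z).round(4))
for e in [(68,280),(510,280),(289,62),(289,497)]: print(back("top",*crop(e,(135,225),7),.042).round(4))
print("esp",back("top",238,186,.048))
b=cv2.imread("pics/side0.png");cv2.imwrite("pics/c3.png",cv2.resize(b[180:300,230:370],None,fx=5,fy=5,interpolation=cv2.INTER_CUBIC))
E
```

```text
mid [ 0.4653 -0.1264  0.07  ]
small [ 0.4657 -0.2168  0.07  ]
wide [ 0.4664 -0.3065  0.07  ]
amber [ 0.4685 -0.1301  0.123 ]
salt [ 0.4688 -0.2176  0.139 ]
knob [ 0.4668 -0.3063  0.208 ]
round [0.4659 0.2408 0.042 ]
honey [0.4863 0.2361 0.128 ]
[0.5007 0.3284 0.042 ]
[0.4311 0.1532 0.042 ]
[0.5575 0.2111 0.042 ]
[0.3782 0.2693 0.042 ]
esp [ 0.63010753 -0.0179207   0.048     ]
```

View pics/c3.png

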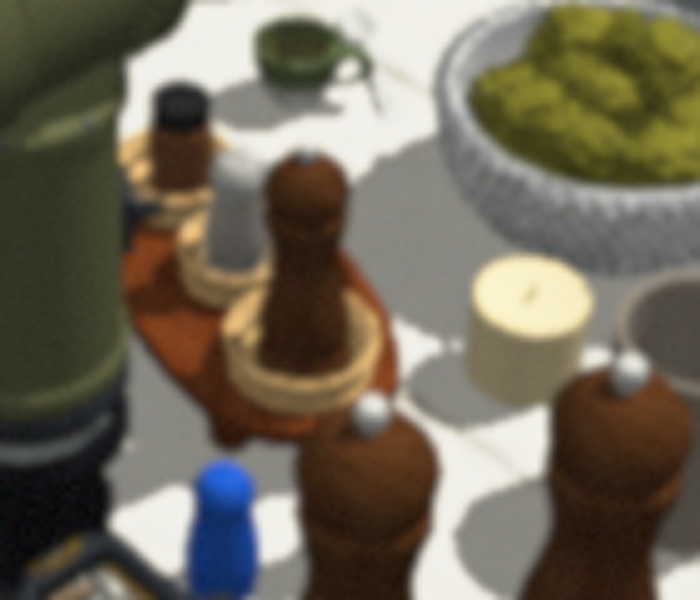

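The cups measure 90 mm apart in a straight row, and the board's size fits, so the positions agree with the description. In the side crop the row shows amber at (180,130), salt at (238,210) and the small mill at (305,250). The larger mills stand on the worktop in front.

The order will be salt to the gap, amber to small, mill to middle, honey to wide, salt to round. I'll grip along x with yaw at 90, so the tool axes are [dY, dX, -dZ]. First I raise the arm and turn it.

Request:
{"op": "step_arm", "data": {
  "moves": [
    {"dp":[0,0,-28],"dr":[0,0,-0.18],"fingers":0},
    {"dp":[0,0,-28],"dr":[0,0,-0.18],"fingers":0},
    {"dp":[0,0,-28],"dr":[0,0,-0.18],"fingers":0},
    {"dp":[0,0,-28],"dr":[0,0,-0.18],"fingers":0},
    {"dp":[0,0,-28],"dr":[0,0,-0.18],"fingers":0}
  ],
  "squeeze": 20
}}

```text
time_s: 0.72
tool_pos: [0.1856, -0.6226, 0.3264]
tool_rot: [-180.0, -0.0, 68.5]
force: [1.1, -0.8, 0.0]
grip_width: 0.087
grasp_force: 0.0
```

Request:
{"op": "step_arm", "data": {
  "moves": [
    {"dp":[0,0,0],"dr":[0,0,-0.127],"fingers":0},
    {"dp":[0,0,0],"dr":[0,0,-0.127],"fingers":0},
    {"dp":[0,0,0],"dr":[0,0,-0.127],"fingers":0},
    {"dp":[0,0,0],"dr":[0,0,0],"fingers":0},
    {"dp":[0,0,0],"dr":[0,0,0],"fingers":0}
  ]
}}

```text
time_s: 1.35
tool_pos: [0.1856, -0.6228, 0.3257]
tool_rot: [-180.0, -0.0, 89.9]
force: [0.8, -0.4, -0.4]
grip_width: 0.0871
grasp_force: 0.0
```

Request:
{"op": "step_arm", "data": {
  "moves": [
    {"dp":[40,28,0],"dr":[0,0,0],"fingers":0},
    {"dp":[40,28,0],"dr":[0,0,0],"fingers":0},
    {"dp":[40,28,0],"dr":[0,0,0],"fingers":0},
    {"dp":[40,28,0],"dr":[0,0,0],"fingers":0},
    {"dp":[40,28,0],"dr":[0,0,0],"fingers":0}
  ]
}}

```text
time_s: 1.98
tool_pos: [0.3265, -0.4215, 0.3262]
tool_rot: [180.0, 0.0, 89.9]
force: [0.3, -0.8, 0.1]
grip_width: 0.087
grasp_force: 0.0
```

Request:
{"op": "step_arm", "data": {
  "moves": [
    {"dp":[41,28,0],"dr":[0,0,0],"fingers":0},
    {"dp":[41,28,0],"dr":[0,0,0],"fingers":0},
    {"dp":[41,28,0],"dr":[0,0,0],"fingers":0},
    {"dp":[41,28,0],"dr":[0,0,0],"fingers":0},
    {"dp":[41,28,0],"dr":[0,0,0],"fingers":0}
  ]
}}

```text
time_s: 2.6
tool_pos: [0.4664, -0.2165, 0.3263]
tool_rot: [180.0, 0.0, 89.9]
force: [0.6, 0.1, 0.3]
grip_width: 0.0873
grasp_force: 0.0
```

Request:
{"op": "step_arm", "data": {
  "moves": [
    {"dp":[-1,2,35],"dr":[0,0,0],"fingers":0},
    {"dp":[0,0,35],"dr":[0,0,0],"fingers":0},
    {"dp":[0,0,35],"dr":[0,0,0],"fingers":0},
    {"dp":[0,0,30],"dr":[0,0,0],"fingers":0},
    {"dp":[0,0,0],"dr":[0,0,0],"fingers":0}
  ]
}}

```text
time_s: 3.22
tool_pos: [0.466, -0.2182, 0.189]
tool_rot: [-179.8, -0.1, 89.9]
force: [0.3, -0.5, 0.9]
grip_width: 0.0873
grasp_force: 0.0
```

```bash
python3 - <<'E'
from h import *
a=env.read_camera("top")[:,:,::-1];b=env.read_camera("side")[:,:,::-1]
s=lambda i:cv2.resize(i,(390,390),interpolation=cv2.INTER_CUBIC)
cv2.imwrite("pics/d1.png",np.hstack([s(a[150:250,270:370]),s(b[180:300,230:350])]))
E
```

```text
(no output)
```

View pics/d1.png

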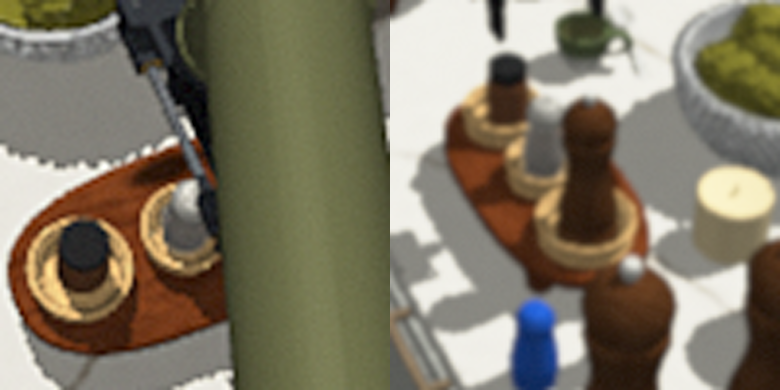

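Side view: the fingertips straddle the column above the salt (fingers at (497,20) and (595,5), salt dome at (543,105)). Going down.

Request:
{"op": "step_arm", "data": {
  "moves": [
    {"dp":[0,1,25],"dr":[0,0,0],"fingers":0},
    {"dp":[0,0,25],"dr":[0,0,0],"fingers":0},
    {"dp":[0,0,25],"dr":[0,0,0],"fingers":0},
    {"dp":[0,0,18],"dr":[0,0,0],"fingers":0},
    {"dp":[0,0,14],"dr":[0,0,0],"fingers":0}
  ]
}}

```text
time_s: 3.95
tool_pos: [0.4694, -0.2193, 0.0843]
tool_rot: [179.9, 0.0, 90.0]
force: [-0.0, 0.3, 0.3]
grip_width: 0.0866
grasp_force: 0.0
```

Request:
{"op": "step_arm", "data": {
  "moves": [
    {"dp":[0,0,0],"dr":[0,0,0],"fingers":0.3},
    {"dp":[0,0,0],"dr":[0,0,0],"fingers":0.5},
    {"dp":[0,0,0],"dr":[0,0,0],"fingers":0.6},
    {"dp":[0,0,0],"dr":[0,0,0],"fingers":0.7},
    {"dp":[0,0,0],"dr":[0,0,0],"fingers":0.8}
  ],
  "squeeze": 15
}}

```text
time_s: 4.58
tool_pos: [0.4688, -0.219, 0.0843]
tool_rot: [180.0, 0.0, 90.0]
force: [0.4, 0.1, -0.3]
grip_width: 0.0452
grasp_force: 0.0
```

Request:
{"op": "step_arm", "data": {
  "moves": [
    {"dp":[0,0,0],"dr":[0,0,0],"fingers":1},
    {"dp":[0,0,0],"dr":[0,0,0],"fingers":1},
    {"dp":[0,0,-5],"dr":[0,0,0],"fingers":1},
    {"dp":[0,0,-15],"dr":[0,0,0],"fingers":1},
    {"dp":[0,0,-25],"dr":[0,0,0],"fingers":1}
  ]
}}

```text
time_s: 5.2
tool_pos: [0.4683, -0.2187, 0.1297]
tool_rot: [-179.9, -0.0, 90.0]
force: [-0.2, -0.1, -1.2]
grip_width: 0.0332
grasp_force: 15.0
```

```bash
python3 - <<'E'
from h import *
a=env.read_camera("top")[:,:,::-1];b=env.read_camera("side")[:,:,::-1]
s=lambda i:cv2.resize(i,(390,390),interpolation=cv2.INTER_CUBIC)
cv2.imwrite("pics/d2.png",np.hstack([s(a[150:250,270:370]),s(b[160:260,230:330])]))
print(env.get_obs()["grip_width"],proj("side",[.4683,-.2187,.1297]),proj("side",[.4683,-.2187,.1297-.031]))
E
```

```text
0.03314641017100081 [277.7661299  212.62310206] [277.58632456 220.64698567]
```

View pics/d2.png

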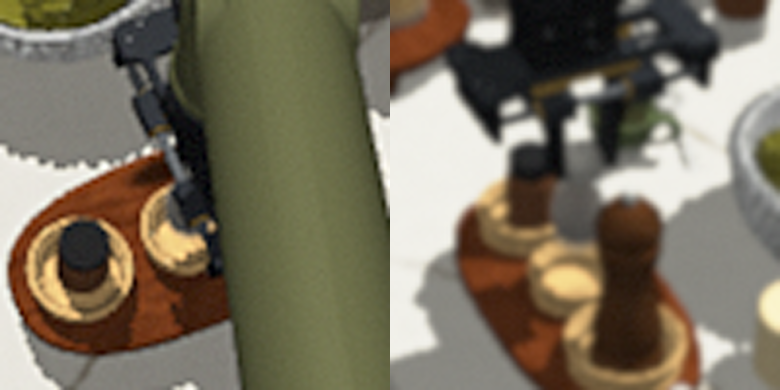

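The salt is held, but the opening is 33 mm, which means the neck. I'll check how high the fingers really are by drawing the predicted points on an enlarged crop.

```bash
python3 - <<'E'
from h import *
b=env.read_camera("side")[:,:,::-1].copy();a=env.read_camera("top")[:,:,::-1].copy()
x,y,z=env.get_obs()["tool_pos"];print(x,y,z)
def draw(im,n,o,f,w):
    c=cv2.resize(im[o[1]:o[1]+w,o[0]:o[0]+w],None,fx=f,fy=f,interpolation=cv2.INTER_CUBIC)
    for p,col in[((x,y,z),(0,0,255)),((x+.02,y,z),(0,255,0)),((x-.02,y,z),(0,255,0)),((x,y,z-.031),(255,0,0)),((x,y,z+.059),(255,0,255))]:
        q=(proj(n,p)-o+.5)*f-.5; cv2.circle(c,tuple(int(v) for v in q),3,col,-1)
    return c
cv2.imwrite("pics/d3.png",np.hstack([draw(b,"side",(245,170),7,56),draw(a,"top",(290,180),7,56)]))
E
```

```text
0.46911183074882185 -0.21916595798643046 0.12970646306811276
```

View pics/d3.png

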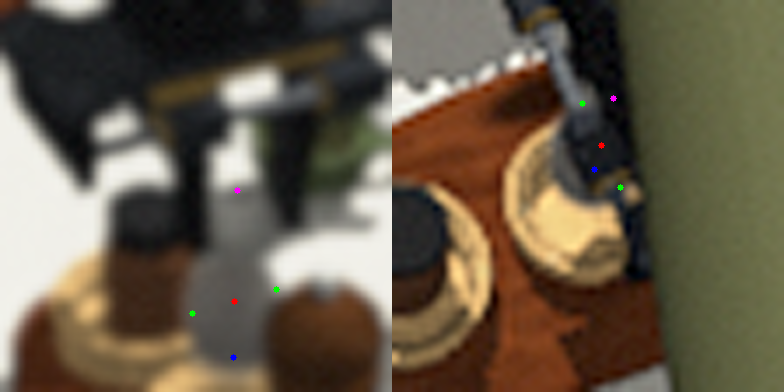

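The body and dome match the drawn points, but the real fingertips sit about 30 mm higher than the nominal TCP, so the grip is on the neck. The salt was on the cup floor (0.051) when tool z read 0.084, so its underside is 33 mm below the reading. I'll carry it to the gap and set it down by that figure, then measure the finger offset.

Request:
{"op": "step_arm", "data": {
  "moves": [
    {"dp":[0,0,-20],"dr":[0,0,0],"fingers":1},
    {"dp":[0,0,-30],"dr":[0,0,0],"fingers":1},
    {"dp":[0,0,-20],"dr":[0,0,0],"fingers":1},
    {"dp":[20,-1,0],"dr":[0,0,0],"fingers":1},
    {"dp":[35,-1,0],"dr":[0,0,0],"fingers":1}
  ]
}}

```text
time_s: 6.02
tool_pos: [0.4656, -0.1627, 0.1973]
tool_rot: [-179.9, -0.1, 89.9]
force: [0.1, 1.0, -0.6]
grip_width: 0.0328
grasp_force: 15.0
```

Request:
{"op": "step_arm", "data": {
  "moves": [
    {"dp":[45,0,0],"dr":[0,0,0],"fingers":1},
    {"dp":[50,0,0],"dr":[0,0,0],"fingers":1},
    {"dp":[50,0,0],"dr":[0,0,0],"fingers":1},
    {"dp":[40,0,0],"dr":[0,0,0],"fingers":1},
    {"dp":[20,0,0],"dr":[0,0,0],"fingers":1}
  ]
}}

```text
time_s: 6.65
tool_pos: [0.4647, 0.0452, 0.1973]
tool_rot: [-179.9, -0.0, 90.3]
force: [-0.4, -0.9, -0.7]
grip_width: 0.0329
grasp_force: 15.0
```

Request:
{"op": "step_arm", "data": {
  "moves": [
    {"dp":[0,0,25],"dr":[0,0,0],"fingers":1},
    {"dp":[0,0,35],"dr":[0,0,0],"fingers":1},
    {"dp":[0,0,35],"dr":[0,0,0],"fingers":1},
    {"dp":[0,0,25],"dr":[0,0,0],"fingers":1},
    {"dp":[0,0,10],"dr":[0,0,0],"fingers":1}
  ]
}}

```text
time_s: 7.28
tool_pos: [0.4637, 0.0422, 0.0664]
tool_rot: [-179.7, -0.0, 90.1]
force: [0.9, -0.2, -0.4]
grip_width: 0.0331
grasp_force: 15.0
```

Request:
{"op": "step_arm", "data": {
  "moves": [
    {"dp":[0,0,14],"dr":[0,0,0],"fingers":1},
    {"dp":[0,0,8],"dr":[0,0,0],"fingers":1},
    {"dp":[0,0,5],"dr":[0,0,0],"fingers":1},
    {"dp":[0,0,3],"dr":[0,0,0],"fingers":1},
    {"dp":[0,0,1],"dr":[0,0,0],"fingers":1}
  ]
}}

```text
time_s: 7.9
tool_pos: [0.4669, 0.041, 0.0381]
tool_rot: [180.0, 0.0, 90.0]
force: [0.2, 0.0, 0.2]
grip_width: 0.0328
grasp_force: 15.0
```

Request:
{"op": "step_arm", "data": {
  "moves": [
    {"dp":[0,0,1],"dr":[0,0,0],"fingers":1},
    {"dp":[0,0,1],"dr":[0,0,0],"fingers":1},
    {"dp":[0,0,0],"dr":[0,0,0],"fingers":1},
    {"dp":[0,0,0],"dr":[0,0,0],"fingers":1},
    {"dp":[0,0,0],"dr":[0,0,0],"fingers":1}
  ]
}}

```text
time_s: 8.52
tool_pos: [0.4667, 0.0411, 0.0361]
tool_rot: [180.0, 0.0, 90.0]
force: [0.3, -0.3, -1.7]
grip_width: 0.0331
grasp_force: 15.0
```

Request:
{"op": "step_arm", "data": {
  "moves": [
    {"dp":[0,0,1],"dr":[0,0,0],"fingers":1},
    {"dp":[0,0,1],"dr":[0,0,0],"fingers":1},
    {"dp":[0,0,1],"dr":[0,0,0],"fingers":1},
    {"dp":[0,0,0],"dr":[0,0,0],"fingers":1},
    {"dp":[0,0,0],"dr":[0,0,0],"fingers":1}
  ]
}}

```text
time_s: 9.15
tool_pos: [0.4668, 0.0411, 0.0331]
tool_rot: [180.0, 0.0, 90.0]
force: [-1.0, 0.2, 0.6]
grip_width: 0.0332
grasp_force: 15.0
```

Request:
{"op": "step_arm", "data": {
  "moves": [
    {"dp":[0,0,1],"dr":[0,0,0],"fingers":1},
    {"dp":[0,0,0],"dr":[0,0,0],"fingers":1},
    {"dp":[0,0,1],"dr":[0,0,0],"fingers":1},
    {"dp":[0,0,0],"dr":[0,0,0],"fingers":1},
    {"dp":[0,0,0],"dr":[0,0,0],"fingers":1}
  ]
}}

```text
time_s: 9.78
tool_pos: [0.4679, 0.0413, 0.0328]
tool_rot: [179.9, 0.0, 90.0]
force: [-3.3, -0.7, 13.7]
grip_width: 0.033
grasp_force: 15.0
```

Contact was 13.7 N at the expected height. I'll let go, go 20 mm lower and close again to learn the real pad height.

Request:
{"op": "step_arm", "data": {
  "moves": [
    {"dp":[0,0,-1],"dr":[0,0,0],"fingers":1},
    {"dp":[0,0,0],"dr":[0,0,0],"fingers":0.3},
    {"dp":[0,0,0],"dr":[0,0,0],"fingers":0.3},
    {"dp":[0,0,0],"dr":[0,0,0],"fingers":0.3},
    {"dp":[0,0,0],"dr":[0,0,0],"fingers":0.3}
  ]
}}

```text
time_s: 10.4
tool_pos: [0.4666, 0.0411, 0.0318]
tool_rot: [-180.0, -0.0, 90.0]
force: [-0.5, 0.3, -0.6]
grip_width: 0.059
grasp_force: 0.0
```

Request:
{"op": "step_arm", "data": {
  "moves": [
    {"dp":[0,0,8],"dr":[0,0,0],"fingers":0.3},
    {"dp":[0,0,6],"dr":[0,0,0],"fingers":0.3},
    {"dp":[0,0,5],"dr":[0,0,0],"fingers":0.3},
    {"dp":[0,0,0],"dr":[0,0,0],"fingers":0.3},
    {"dp":[0,0,0],"dr":[0,0,0],"fingers":0.3}
  ]
}}

```text
time_s: 11.02
tool_pos: [0.4668, 0.0412, 0.0131]
tool_rot: [180.0, -0.0, 90.0]
force: [0.6, -0.3, 0.0]
grip_width: 0.0611
grasp_force: 0.0
```

```bash
python3 - <<'E'
from h import *
b=env.read_camera("side")[:,:,::-1].copy();a=env.read_camera("top")[:,:,::-1].copy()
o=env.get_obs();x,y,z=o["tool_pos"];print(x,y,z,o["grip_width"],o["force"])
def draw(im,n,f,w):
    o=(proj(n,(x,y,z+.03))-w/2).astype(int)
    c=cv2.resize(im[o[1]:o[1]+w,o[0]:o[0]+w],None,fx=f,fy=f,interpolation=cv2.INTER_CUBIC);print(n,o)
    for p,col in[((x,y,z),(0,0,255)),((x,y,0),(255,0,0)),((x,y,.09),(255,0,255))]:
        q=(proj(n,p)-o+.5)*f-.5; cv2.circle(c,tuple(int(v) for v in q),3,col,-1)
    return c
cv2.imwrite("pics/d4.png",np.hstack([draw(b,"side",5,78),draw(a,"top",5,78)]))
E
```

```text
0.4669453503036029 0.041098956779662084 0.013233891934194442 0.061322860779223005 [-0.00144816  0.38399841  0.19191147]
side [206 151]
top [199 201]
```

View pics/d4.png

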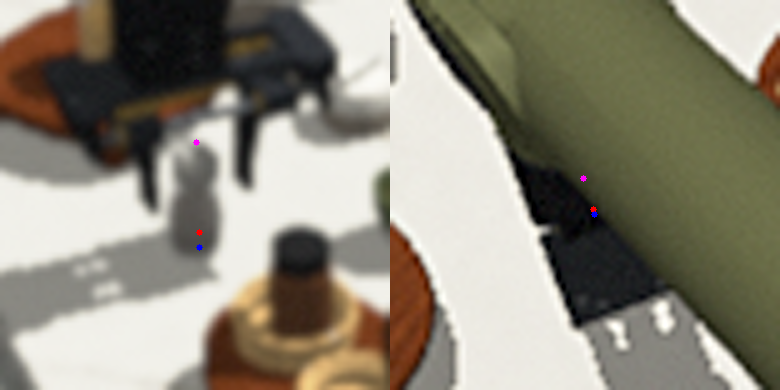

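The salt stands upright in the gap as predicted. The fingertip midpoint at (197,198) in the crop is about 29 mm above the drawn TCP at (200,232). So from here I command z 29 mm lower than nominal. Next is the amber jar.

Request:
{"op": "step_arm", "data": {
  "moves": [
    {"dp":[0,0,-20],"dr":[0,0,0],"fingers":0.2},
    {"dp":[0,0,-35],"dr":[0,0,0],"fingers":0},
    {"dp":[0,0,-40],"dr":[0,0,0],"fingers":0},
    {"dp":[0,0,-25],"dr":[0,0,0],"fingers":0},
    {"dp":[-30,1,0],"dr":[0,0,0],"fingers":0}
  ]
}}

```text
time_s: 11.75
tool_pos: [0.4698, 0.013, 0.1358]
tool_rot: [179.7, 0.1, 90.3]
force: [0.4, 0.1, -0.5]
grip_width: 0.0866
grasp_force: 0.0
```

Request:
{"op": "step_arm", "data": {
  "moves": [
    {"dp":[-45,0,0],"dr":[0,0,0],"fingers":0},
    {"dp":[-50,0,0],"dr":[0,0,0],"fingers":0},
    {"dp":[-35,1,0],"dr":[0,0,0],"fingers":0},
    {"dp":[-11,0,0],"dr":[0,0,0],"fingers":0},
    {"dp":[0,0,0],"dr":[0,0,0],"fingers":0}
  ]
}}

```text
time_s: 12.38
tool_pos: [0.4687, -0.1296, 0.133]
tool_rot: [-180.0, -0.0, 90.0]
force: [-0.5, 0.7, 0.8]
grip_width: 0.0872
grasp_force: 0.0
```

Request:
{"op": "step_arm", "data": {
  "moves": [
    {"dp":[0,0,20],"dr":[0,0,0],"fingers":0},
    {"dp":[0,0,25],"dr":[0,0,0],"fingers":0},
    {"dp":[0,0,17],"dr":[0,0,0],"fingers":0},
    {"dp":[0,0,0],"dr":[0,0,0],"fingers":0},
    {"dp":[0,0,0],"dr":[0,0,0],"fingers":0}
  ]
}}

```text
time_s: 13.0
tool_pos: [0.4694, -0.1295, 0.0718]
tool_rot: [179.9, 0.0, 90.0]
force: [0.6, 0.5, -0.1]
grip_width: 0.0872
grasp_force: 0.0
```

Request:
{"op": "step_arm", "data": {
  "moves": [
    {"dp":[0,0,9],"dr":[0,0,0],"fingers":0},
    {"dp":[0,0,7],"dr":[0,0,0],"fingers":0},
    {"dp":[0,0,0],"dr":[0,0,0],"fingers":0.3},
    {"dp":[0,0,0],"dr":[0,0,0],"fingers":0.5},
    {"dp":[0,0,0],"dr":[0,0,0],"fingers":0.6}
  ],
  "squeeze": 20
}}

```text
time_s: 13.62
tool_pos: [0.4689, -0.13, 0.0553]
tool_rot: [180.0, 0.0, 90.0]
force: [0.1, -0.0, 1.1]
grip_width: 0.065
grasp_force: 0.0
```

Request:
{"op": "step_arm", "data": {
  "moves": [
    {"dp":[0,0,0],"dr":[0,0,0],"fingers":1},
    {"dp":[0,0,0],"dr":[0,0,0],"fingers":1},
    {"dp":[0,0,0],"dr":[0,0,0],"fingers":1},
    {"dp":[0,0,-5],"dr":[0,0,0],"fingers":1},
    {"dp":[0,0,-15],"dr":[0,0,0],"fingers":1}
  ]
}}

```text
time_s: 14.25
tool_pos: [0.4674, -0.1295, 0.0747]
tool_rot: [-179.8, -0.1, 90.0]
force: [0.1, 0.0, -2.5]
grip_width: 0.0411
grasp_force: 20.0
```

Width 41 mm, on the glass. Now over to the small cup.

Request:
{"op": "step_arm", "data": {
  "moves": [
    {"dp":[0,0,-20],"dr":[0,0,0],"fingers":1},
    {"dp":[0,0,-10],"dr":[0,0,0],"fingers":1},
    {"dp":[-20,-1,0],"dr":[0,0,0],"fingers":1},
    {"dp":[-35,-1,0],"dr":[0,0,0],"fingers":1},
    {"dp":[-22,-1,0],"dr":[0,0,0],"fingers":1}
  ]
}}

```text
time_s: 14.88
tool_pos: [0.4645, -0.21, 0.1043]
tool_rot: [-179.9, 0.0, 89.8]
force: [-0.2, -0.7, -3.4]
grip_width: 0.0408
grasp_force: 20.0
```

Request:
{"op": "step_arm", "data": {
  "moves": [
    {"dp":[-10,0,0],"dr":[0,0,0],"fingers":1},
    {"dp":[0,0,0],"dr":[0,0,0],"fingers":1},
    {"dp":[0,0,10],"dr":[0,0,0],"fingers":1},
    {"dp":[0,0,10],"dr":[0,0,0],"fingers":1},
    {"dp":[0,0,0],"dr":[0,0,0],"fingers":1}
  ]
}}

```text
time_s: 15.5
tool_pos: [0.4648, -0.2158, 0.0837]
tool_rot: [-179.9, -0.1, 90.1]
force: [-0.3, 0.6, -3.1]
grip_width: 0.0414
grasp_force: 20.0
```

```bash
python3 - <<'E'
from h import *
b=env.read_camera("side")[:,:,::-1].copy()
o=env.get_obs();x,y,z=o["tool_pos"];print(x,y,z,o["grip_width"],o["force"])
ox,oy,w,h,f=240,160,80,90,6
c=cv2.resize(b[oy:oy+h,ox:ox+w],None,fx=f,fy=f,interpolation=cv2.INTER_CUBIC)
for p,col in[((x,y,z-.0043),(255,0,0)),((.4657,-.2168,.07),(0,255,0)),((.4664,-.3065,.07),(0,255,0)),((.4664,-.3065,.211),(0,255,0)),((.4653,-.1264,.07),(0,255,0))]:
    q=(proj("side",p)-[ox,oy]+.5)*f-.5; cv2.circle(c,tuple(int(v) for v in q),3,col,-1)
cv2.imwrite("pics/d5.png",c)
E
```

```text
0.4653028086440496 -0.2161523654934937 0.08435439426403193 0.04104420943413467 [-0.13172897  0.03509237 -2.57328702]
```

View pics/d5.png

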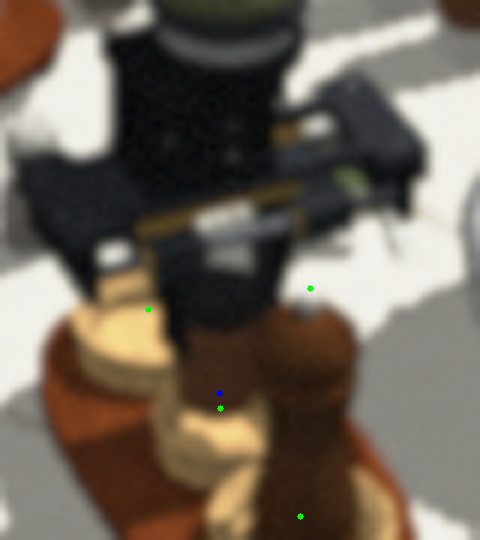

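The jar hangs directly over the small cup: predicted underside (219,393), lip centre (220,408). I'll lower it in.

Request:
{"op": "step_arm", "data": {
  "moves": [
    {"dp":[0,0,8],"dr":[0,0,0],"fingers":1},
    {"dp":[0,0,7],"dr":[0,0,0],"fingers":1},
    {"dp":[0,0,6],"dr":[0,0,0],"fingers":1},
    {"dp":[0,0,3],"dr":[0,0,0],"fingers":1},
    {"dp":[0,0,0],"dr":[0,0,0],"fingers":1}
  ]
}}

```text
time_s: 16.18
tool_pos: [0.4655, -0.2168, 0.0608]
tool_rot: [-180.0, -0.0, 90.0]
force: [-1.1, -0.5, -2.9]
grip_width: 0.0411
grasp_force: 20.0
```

Request:
{"op": "step_arm", "data": {
  "moves": [
    {"dp":[0,0,2],"dr":[0,0,0],"fingers":1},
    {"dp":[0,0,1],"dr":[0,0,0],"fingers":1},
    {"dp":[0,0,1],"dr":[0,0,0],"fingers":1},
    {"dp":[0,0,1],"dr":[0,0,0],"fingers":1},
    {"dp":[0,0,0],"dr":[0,0,0],"fingers":1}
  ]
}}

```text
time_s: 16.8
tool_pos: [0.4657, -0.2169, 0.056]
tool_rot: [-180.0, 0.0, 90.0]
force: [0.0, 0.1, -3.8]
grip_width: 0.0412
grasp_force: 20.0
```

Request:
{"op": "step_arm", "data": {
  "moves": [
    {"dp":[0,0,1],"dr":[0,0,0],"fingers":1},
    {"dp":[0,0,0.5],"dr":[0,0,0],"fingers":1},
    {"dp":[0,0,0],"dr":[0,0,0],"fingers":1},
    {"dp":[0,0,0.5],"dr":[0,0,0],"fingers":1},
    {"dp":[0,0,0],"dr":[0,0,0],"fingers":1}
  ]
}}

```text
time_s: 17.42
tool_pos: [0.466, -0.2171, 0.055]
tool_rot: [180.0, 0.0, 90.0]
force: [-2.1, 1.6, 6.0]
grip_width: 0.041
grasp_force: 20.0
```

On the floor (+6 N at the same height as at the pick). Release, rise, and move over the mill.

Request:
{"op": "step_arm", "data": {
  "moves": [
    {"dp":[0,0,-0.5],"dr":[0,0,0],"fingers":0.4},
    {"dp":[0,0,0],"dr":[0,0,0],"fingers":0.2},
    {"dp":[0,0,0],"dr":[0,0,0],"fingers":0},
    {"dp":[0,0,0],"dr":[0,0,0],"fingers":0},
    {"dp":[0,0,-15],"dr":[0,0,0],"fingers":0}
  ]
}}

```text
time_s: 18.05
tool_pos: [0.4647, -0.2164, 0.069]
tool_rot: [-179.9, -0.1, 90.0]
force: [-0.4, 0.6, 0.3]
grip_width: 0.0818
grasp_force: 0.0
```

Request:
{"op": "step_arm", "data": {
  "moves": [
    {"dp":[0,0,-35],"dr":[0,0,0],"fingers":0},
    {"dp":[0,0,-45],"dr":[0,0,0],"fingers":0},
    {"dp":[0,0,-45],"dr":[0,0,0],"fingers":0},
    {"dp":[0,0,-20],"dr":[0,0,0],"fingers":0},
    {"dp":[0,0,0],"dr":[0,0,0],"fingers":0}
  ]
}}

```text
time_s: 18.68
tool_pos: [0.4671, -0.2173, 0.2171]
tool_rot: [179.8, 0.2, 90.0]
force: [0.3, -0.7, -0.8]
grip_width: 0.087
grasp_force: 0.0
```

Request:
{"op": "step_arm", "data": {
  "moves": [
    {"dp":[-25,0,0],"dr":[0,0,0],"fingers":0},
    {"dp":[-35,0,0],"dr":[0,0,0],"fingers":0},
    {"dp":[-22,0,0],"dr":[0,0,0],"fingers":0},
    {"dp":[-8,0,0],"dr":[0,0,0],"fingers":0},
    {"dp":[0,0,0],"dr":[0,0,0],"fingers":0}
  ]
}}

```text
time_s: 19.3
tool_pos: [0.4656, -0.3067, 0.2139]
tool_rot: [-180.0, -0.1, 90.0]
force: [0.3, 0.1, 0.4]
grip_width: 0.0872
grasp_force: 0.0
```

```bash
python3 - <<'E'
from h import *
b=env.read_camera("side")[:,:,::-1].copy();a=env.read_camera("top")[:,:,::-1].copy()
o=env.get_obs();x,y,z=o["tool_pos"];print(x,y,z,o["grip_width"],o["force"])
def draw(n,im,ox,oy,w,h,f):
    c=cv2.resize(im[oy:oy+h,ox:ox+w],None,fx=f,fy=f,interpolation=cv2.INTER_CUBIC)
    for p,col in[((x,y,z+.029),(0,0,255)),((.4664,-.3065,.211),(0,255,0)),((.4664,-.3065,.07),(0,255,0))]:
        q=(proj(n,p)-[ox,oy]+.5)*f-.5; cv2.circle(c,tuple(int(v) for v in q),3,col,-1)
    return c
cv2.imwrite("pics/d6.png",np.hstack([draw("side",b,245,160,70,100,5),draw("top",a,270,150,80,100,5)]))
E
```

```text
0.4661123793981502 -0.3055706183444251 0.21449230567442362 0.08722049888331093 [-0.69652718  0.20077795  0.09571165]
```

View pics/d6.png

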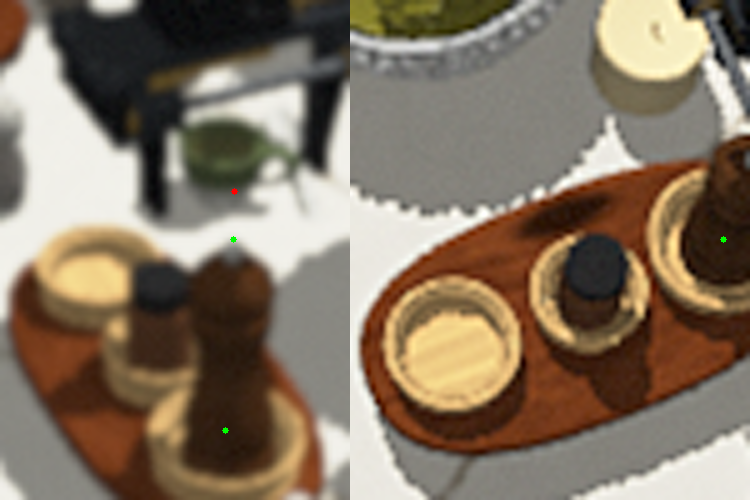

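The amber jar is seated in the small cup and the middle cup is empty. The fingertips' midpoint (235,190) falls on the corrected prediction, so the 29 mm offset is confirmed. The mill's knob at (231,257) is slightly off prediction, so I'll triangulate it.

```bash
python3 - <<'E'
from h import *
from scipy.optimize import least_squares as L
s=np.array(crop((231,257),(245,160),5));t=np.array(crop((593,108),(260,165),6.5))
r=L(lambda X:np.r_[proj("side",X)-s,proj("top",X)-t],[.466,-.306,.2]);print(r.x,r.fun)
for z in(.195,.2,.205):print(back("top",*t,z),back("side",*s,z))
# foot centre on cup floor from c1: mill body at floor approx
E
```

```text
[ 0.46672777 -0.30772356  0.20087841] [ 0.69952145 -0.28691489  0.11640513  0.7588167 ]
[ 0.47067474 -0.3100957   0.195     ] [ 0.46794535 -0.30143742  0.195     ]
[ 0.46918778 -0.30861902  0.2       ] [ 0.46491508 -0.30709328  0.2       ]
[ 0.46770081 -0.30714234  0.205     ] [ 0.46188482 -0.31274913  0.205     ]
```

Request:
{"op": "step_arm", "data": {
  "moves": [
    {"dp":[-2,0,20],"dr":[0,0,0],"fingers":0},
    {"dp":[0,0,28],"dr":[0,0,0],"fingers":0},
    {"dp":[0,0,22],"dr":[0,0,0],"fingers":0},
    {"dp":[0,0,12],"dr":[0,0,0],"fingers":0},
    {"dp":[0,0,7],"dr":[0,0,0],"fingers":0}
  ]
}}

```text
time_s: 20.02
tool_pos: [0.466, -0.3083, 0.1255]
tool_rot: [180.0, 0.0, 90.1]
force: [0.7, 0.4, -0.3]
grip_width: 0.0871
grasp_force: 0.0
```

Request:
{"op": "step_arm", "data": {
  "moves": [
    {"dp":[0,0,0],"dr":[0,0,0],"fingers":0.3},
    {"dp":[0,0,0],"dr":[0,0,0],"fingers":0.5},
    {"dp":[0,0,0],"dr":[0,0,0],"fingers":1},
    {"dp":[0,0,0],"dr":[0,0,0],"fingers":1},
    {"dp":[0,0,0],"dr":[0,0,0],"fingers":1}
  ],
  "squeeze": 20
}}

```text
time_s: 20.65
tool_pos: [0.466, -0.309, 0.1257]
tool_rot: [180.0, 0.0, 90.0]
force: [1.6, -0.3, -0.2]
grip_width: 0.0468
grasp_force: 20.0
```

Request:
{"op": "step_arm", "data": {
  "moves": [
    {"dp":[0,0,-8],"dr":[0,0,0],"fingers":1},
    {"dp":[0,0,-20],"dr":[0,0,0],"fingers":1},
    {"dp":[0,0,-30],"dr":[0,0,0],"fingers":1},
    {"dp":[0,0,-27],"dr":[0,0,0],"fingers":1},
    {"dp":[0,0,-10],"dr":[0,0,0],"fingers":1}
  ]
}}

```text
time_s: 21.28
tool_pos: [0.4664, -0.3093, 0.2224]
tool_rot: [179.9, 0.1, 90.0]
force: [0.5, 0.2, -2.4]
grip_width: 0.0471
grasp_force: 20.0
```

Request:
{"op": "step_arm", "data": {
  "moves": [
    {"dp":[25,0,0],"dr":[0,0,0],"fingers":1},
    {"dp":[45,0,0],"dr":[0,0,0],"fingers":1},
    {"dp":[50,-1,0],"dr":[0,0,0],"fingers":1},
    {"dp":[40,0,0],"dr":[0,0,0],"fingers":1},
    {"dp":[22,0,0],"dr":[0,0,0],"fingers":1}
  ]
}}

```text
time_s: 21.9
tool_pos: [0.464, -0.1234, 0.2196]
tool_rot: [-179.9, -0.0, 90.2]
force: [-0.1, -0.4, -2.0]
grip_width: 0.0475
grasp_force: 20.0
```

Request:
{"op": "step_arm", "data": {
  "moves": [
    {"dp":[0,0,15],"dr":[0,0,0],"fingers":1},
    {"dp":[0,0,25],"dr":[0,0,0],"fingers":1},
    {"dp":[0,0,20],"dr":[0,0,0],"fingers":1},
    {"dp":[0,0,5],"dr":[0,0,0],"fingers":1},
    {"dp":[0,0,0],"dr":[0,0,0],"fingers":1}
  ]
}}

```text
time_s: 22.52
tool_pos: [0.4643, -0.1279, 0.1549]
tool_rot: [-179.9, -0.0, 89.9]
force: [0.6, -0.2, -1.3]
grip_width: 0.0474
grasp_force: 20.0
```

```bash
python3 - <<'E'
from h import *
b=env.read_camera("side")[:,:,::-1].copy();a=env.read_camera("top")[:,:,::-1].copy()
o=env.get_obs();x,y,z=o["tool_pos"];print(x,y,z,o["grip_width"],o["force"])
def draw(n,im,ox,oy,w,h,f):
    c=cv2.resize(im[oy:oy+h,ox:ox+w],None,fx=f,fy=f,interpolation=cv2.INTER_CUBIC)
    for p,col in[((x,y+.001,z-.0745),(255,0,0)),((.4653,-.1264,.07),(0,255,0))]:
        q=(proj(n,p)-[ox,oy]+.5)*f-.5; cv2.circle(c,tuple(int(v) for v in q),3,col,-1)
    return c
cv2.imwrite("pics/d7.png",np.hstack([draw("side",b,230,160,65,90,6),draw("top",a,260,180,65,90,6)]))
E
```

```text
0.46516807416433226 -0.12761529771136002 0.15604285219167058 0.04738369041897361 [ 0.82328212  0.21971074 -0.14229049]
```

View pics/d7.png

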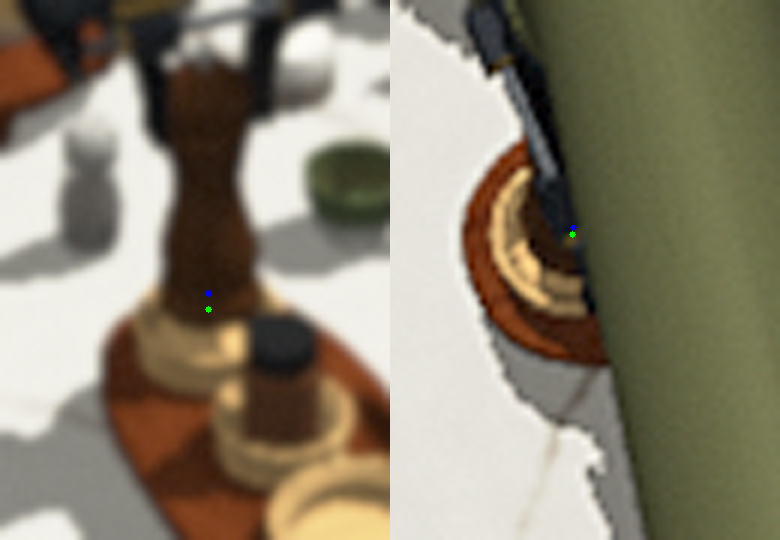

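The mill is upright over the middle cup: foot centre near (210,300), lip centre (208,309). I'll lower it gently.

Request:
{"op": "step_arm", "data": {
  "moves": [
    {"dp":[0,0,8],"dr":[0,0,0],"fingers":1},
    {"dp":[0,0,5],"dr":[0,0,0],"fingers":1},
    {"dp":[0,0,4],"dr":[0,0,0],"fingers":1},
    {"dp":[0,0,3],"dr":[0,0,0],"fingers":1},
    {"dp":[0,0,2],"dr":[0,0,0],"fingers":1}
  ]
}}

```text
time_s: 23.25
tool_pos: [0.4647, -0.1269, 0.1334]
tool_rot: [-180.0, 0.0, 90.0]
force: [-0.2, 0.6, -2.7]
grip_width: 0.0471
grasp_force: 20.0
```

Request:
{"op": "step_arm", "data": {
  "moves": [
    {"dp":[0,0,2],"dr":[0,0,0],"fingers":1},
    {"dp":[0,0,2],"dr":[0,0,0],"fingers":1},
    {"dp":[0,0,1],"dr":[0,0,0],"fingers":1},
    {"dp":[0,0,0],"dr":[0,0,0],"fingers":1},
    {"dp":[0,0,0],"dr":[0,0,0],"fingers":1}
  ]
}}

```text
time_s: 23.88
tool_pos: [0.4648, -0.1269, 0.1286]
tool_rot: [180.0, 0.0, 90.0]
force: [0.9, -0.8, -1.7]
grip_width: 0.0473
grasp_force: 20.0
```

Request:
{"op": "step_arm", "data": {
  "moves": [
    {"dp":[0,0,1],"dr":[0,0,0],"fingers":1},
    {"dp":[0,0,1],"dr":[0,0,0],"fingers":1},
    {"dp":[0,0,0.5],"dr":[0,0,0],"fingers":1},
    {"dp":[0,0,0],"dr":[0,0,0],"fingers":1},
    {"dp":[0,0,0],"dr":[0,0,0],"fingers":1}
  ]
}}

```text
time_s: 24.5
tool_pos: [0.4648, -0.1269, 0.1261]
tool_rot: [180.0, 0.0, 90.0]
force: [-0.1, 0.5, -2.3]
grip_width: 0.0471
grasp_force: 20.0
```

Request:
{"op": "step_arm", "data": {
  "moves": [
    {"dp":[0,0,0.5],"dr":[0,0,0],"fingers":1},
    {"dp":[0,0,0.5],"dr":[0,0,0],"fingers":1},
    {"dp":[0,0,0.5],"dr":[0,0,0],"fingers":1},
    {"dp":[0,0,0],"dr":[0,0,0],"fingers":1},
    {"dp":[0,0,0],"dr":[0,0,0],"fingers":1}
  ]
}}

```text
time_s: 25.12
tool_pos: [0.4652, -0.1273, 0.1256]
tool_rot: [179.9, 0.1, 90.0]
force: [-2.0, -0.3, 6.1]
grip_width: 0.0475
grasp_force: 20.0
```

Seated (+6 N at the pick height). Release, rise, and go to the honey jar.

Request:
{"op": "step_arm", "data": {
  "moves": [
    {"dp":[0,0,-1],"dr":[0,0,0],"fingers":0.4},
    {"dp":[0,0,0],"dr":[0,0,0],"fingers":0.2},
    {"dp":[0,0,0],"dr":[0,0,0],"fingers":0},
    {"dp":[0,0,0],"dr":[0,0,0],"fingers":0},
    {"dp":[0,0,0],"dr":[0,0,0],"fingers":0}
  ]
}}

```text
time_s: 25.75
tool_pos: [0.4647, -0.1269, 0.1254]
tool_rot: [-180.0, 0.0, 90.0]
force: [-0.3, 0.1, -0.2]
grip_width: 0.0832
grasp_force: 0.0
```

Request:
{"op": "step_arm", "data": {
  "moves": [
    {"dp":[0,0,-20],"dr":[0,0,0],"fingers":0},
    {"dp":[0,0,-35],"dr":[0,0,0],"fingers":0},
    {"dp":[0,0,-35],"dr":[0,0,0],"fingers":0},
    {"dp":[0,0,-10],"dr":[0,0,0],"fingers":0},
    {"dp":[30,0,0],"dr":[0,0,0],"fingers":0}
  ]
}}

```text
time_s: 26.38
tool_pos: [0.4648, -0.0989, 0.2256]
tool_rot: [180.0, 0.0, 89.7]
force: [0.1, 1.5, 0.0]
grip_width: 0.0865
grasp_force: 0.0
```

Request:
{"op": "step_arm", "data": {
  "moves": [
    {"dp":[50,3,0],"dr":[0,0,0],"fingers":0},
    {"dp":[55,4,0],"dr":[0,0,0],"fingers":0},
    {"dp":[55,4,0],"dr":[0,0,0],"fingers":0},
    {"dp":[55,4,0],"dr":[0,0,0],"fingers":0},
    {"dp":[55,3,0],"dr":[0,0,0],"fingers":0}
  ]
}}

```text
time_s: 27.0
tool_pos: [0.4823, 0.1743, 0.2248]
tool_rot: [-180.0, 0.1, 90.0]
force: [0.7, -1.5, 0.8]
grip_width: 0.0871
grasp_force: 0.0
```

Request:
{"op": "step_arm", "data": {
  "moves": [
    {"dp":[40,3,0],"dr":[0,0,0],"fingers":0},
    {"dp":[23,0,0],"dr":[0,0,0],"fingers":0},
    {"dp":[0,0,0],"dr":[0,0,0],"fingers":0},
    {"dp":[0,0,20],"dr":[0,0,0],"fingers":0},
    {"dp":[0,0,30],"dr":[0,0,0],"fingers":0}
  ]
}}

```text
time_s: 27.62
tool_pos: [0.4864, 0.234, 0.174]
tool_rot: [179.9, 0.1, 89.8]
force: [1.0, -0.3, -0.1]
grip_width: 0.0869
grasp_force: 0.0
```

```bash
python3 - <<'E'
from h import *
b=env.read_camera("side")[:,:,::-1].copy();a=env.read_camera("top")[:,:,::-1].copy()
o=env.get_obs();x,y,z=o["tool_pos"];print(x,y,z,o["grip_width"],o["force"])
def draw(n,im,f,w,h):
    ox,oy=(proj(n,(x,y,.1))-[w/2,h/2]).astype(int);print(ox,oy)
    c=cv2.resize(im[oy:oy+h,ox:ox+w],None,fx=f,fy=f,interpolation=cv2.INTER_CUBIC)
    for p,col in[((x,y,z+.029),(0,0,255)),((.4863,.2361,.128),(0,255,0)),((.4863,.2361,.042),(0,255,0))]:
        q=(proj(n,p)-[ox,oy]+.5)*f-.5; cv2.circle(c,tuple(int(v) for v in q),3,col,-1)
    return c
c=draw("side",b,6,65,90)
d=cv2.resize(b[160:250,230:295],None,fx=6,fy=6,interpolation=cv2.INTER_CUBIC)
cv2.imwrite("pics/d8.png",np.hstack([c,d]))
E
```

```text
0.48369529973132835 0.23244602084331875 0.17129855841265917 0.08698785841650113 [-0.16376523 -0.06073103  0.21146902]
197 104
```

View pics/d8.png

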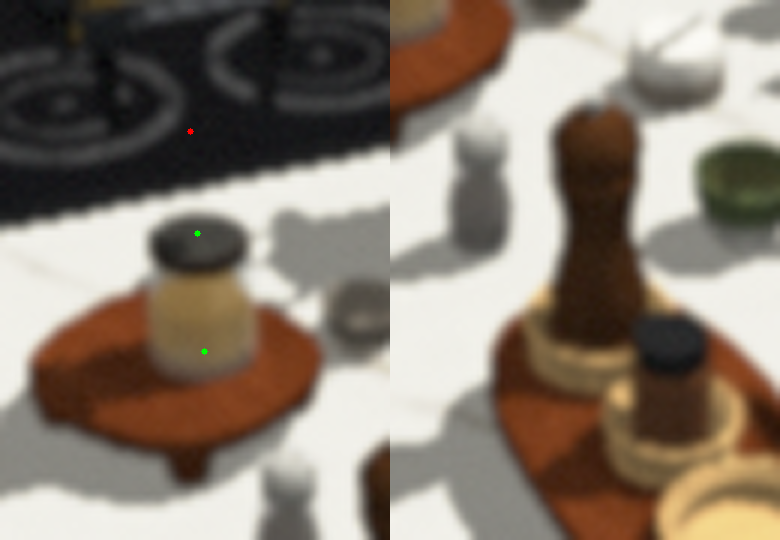

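The mill is seated in the middle cup. The honey jar's lid at (198,237) matches its predicted point (197,233). Descending to just above it and settling.

Request:
{"op": "step_arm", "data": {
  "moves": [
    {"dp":[0,0,25],"dr":[0,0,0],"fingers":0},
    {"dp":[0,0,20],"dr":[0,0,0],"fingers":0},
    {"dp":[0,0,10],"dr":[0,0,0],"fingers":0},
    {"dp":[0,0,0],"dr":[0,0,0],"fingers":0},
    {"dp":[0,0,0],"dr":[0,0,0],"fingers":0}
  ]
}}

```text
time_s: 28.35
tool_pos: [0.4862, 0.2364, 0.1212]
tool_rot: [179.9, -0.0, 90.0]
force: [0.4, 0.3, 0.4]
grip_width: 0.0872
grasp_force: 0.0
```

Request:
{"op": "step_arm", "data": {
  "moves": [
    {"dp":[0,0,20],"dr":[0,0,0],"fingers":0},
    {"dp":[0,0,20],"dr":[0,0,0],"fingers":0},
    {"dp":[0,0,16],"dr":[0,0,0],"fingers":0},
    {"dp":[0,0,11],"dr":[0,0,0],"fingers":0},
    {"dp":[0,0,0],"dr":[0,0,0],"fingers":0}
  ]
}}

```text
time_s: 28.98
tool_pos: [0.4849, 0.2359, 0.0524]
tool_rot: [-179.9, 0.0, 90.0]
force: [-0.9, -0.4, -0.0]
grip_width: 0.0873
grasp_force: 0.0
```

Request:
{"op": "step_arm", "data": {
  "moves": [
    {"dp":[0,0,0],"dr":[0,0,0],"fingers":0.15},
    {"dp":[0,0,0],"dr":[0,0,0],"fingers":0.25},
    {"dp":[0,0,0],"dr":[0,0,0],"fingers":1},
    {"dp":[0,0,0],"dr":[0,0,0],"fingers":1},
    {"dp":[0,0,0],"dr":[0,0,0],"fingers":1}
  ],
  "squeeze": 25
}}

```text
time_s: 29.6
tool_pos: [0.4868, 0.2361, 0.0541]
tool_rot: [179.9, -0.0, 90.0]
force: [3.0, -0.2, 2.0]
grip_width: 0.0658
grasp_force: 25.0
```

Request:
{"op": "step_arm", "data": {
  "moves": [
    {"dp":[0,0,-8],"dr":[0,0,0],"fingers":1},
    {"dp":[0,-4,-30],"dr":[0,0,0],"fingers":1},
    {"dp":[0,-8,-50],"dr":[0,0,0],"fingers":1},
    {"dp":[0,-8,-50],"dr":[0,0,0],"fingers":1},
    {"dp":[0,0,-48],"dr":[0,0,0],"fingers":1}
  ]
}}

```text
time_s: 30.22
tool_pos: [0.4634, 0.2363, 0.2403]
tool_rot: [-179.9, 0.1, 90.1]
force: [1.3, -0.4, -4.4]
grip_width: 0.0661
grasp_force: 25.0
```

Request:
{"op": "step_arm", "data": {
  "moves": [
    {"dp":[-25,0,0],"dr":[0,0,0],"fingers":1},
    {"dp":[-45,0,0],"dr":[0,0,0],"fingers":1},
    {"dp":[-50,0,0],"dr":[0,0,0],"fingers":1},
    {"dp":[-50,0,0],"dr":[0,0,0],"fingers":1},
    {"dp":[-50,0,0],"dr":[0,0,0],"fingers":1}
  ]
}}

```text
time_s: 30.85
tool_pos: [0.4641, 0.0151, 0.2389]
tool_rot: [-179.9, 0.0, 90.0]
force: [1.0, -0.5, -3.9]
grip_width: 0.0655
grasp_force: 25.0
```

Request:
{"op": "step_arm", "data": {
  "moves": [
    {"dp":[-55,0,0],"dr":[0,0,0],"fingers":1},
    {"dp":[-55,0,0],"dr":[0,0,0],"fingers":1},
    {"dp":[-55,0,0],"dr":[0,0,0],"fingers":1},
    {"dp":[-55,0,0],"dr":[0,0,0],"fingers":1},
    {"dp":[-50,0,0],"dr":[0,0,0],"fingers":1}
  ]
}}

```text
time_s: 31.48
tool_pos: [0.4645, -0.2547, 0.2385]
tool_rot: [-179.9, -0.1, 90.0]
force: [0.4, 0.9, -3.7]
grip_width: 0.0662
grasp_force: 25.0
```

Request:
{"op": "step_arm", "data": {
  "moves": [
    {"dp":[-35,0,0],"dr":[0,0,0],"fingers":1},
    {"dp":[-17,0,0],"dr":[0,0,0],"fingers":1},
    {"dp":[0,0,0],"dr":[0,0,0],"fingers":1},
    {"dp":[0,0,0],"dr":[0,0,0],"fingers":1},
    {"dp":[0,0,0],"dr":[0,0,0],"fingers":1}
  ]
}}

```text
time_s: 32.1
tool_pos: [0.4663, -0.304, 0.2399]
tool_rot: [180.0, 0.0, 90.2]
force: [-0.2, -0.0, -3.5]
grip_width: 0.0661
grasp_force: 25.0
```

Request:
{"op": "step_arm", "data": {
  "moves": [
    {"dp":[0,0,25],"dr":[0,0,0],"fingers":1},
    {"dp":[0,0,40],"dr":[0,0,0],"fingers":1},
    {"dp":[0,0,40],"dr":[0,0,0],"fingers":1},
    {"dp":[0,0,25],"dr":[0,0,0],"fingers":1},
    {"dp":[0,0,10],"dr":[0,0,0],"fingers":1}
  ]
}}

```text
time_s: 32.72
tool_pos: [0.465, -0.3046, 0.0983]
tool_rot: [-179.9, -0.1, 90.1]
force: [0.2, -0.2, -3.0]
grip_width: 0.0659
grasp_force: 25.0
```

Request:
{"op": "step_arm", "data": {
  "moves": [
    {"dp":[0,0,5],"dr":[0,0,0],"fingers":1},
    {"dp":[0,0,5],"dr":[0,0,0],"fingers":1},
    {"dp":[0,0,0],"dr":[0,0,0],"fingers":1},
    {"dp":[0,0,0],"dr":[0,0,0],"fingers":1},
    {"dp":[0,0,0],"dr":[0,0,0],"fingers":1}
  ]
}}

```text
time_s: 33.35
tool_pos: [0.466, -0.3061, 0.09]
tool_rot: [180.0, 0.0, 90.0]
force: [-0.5, -0.2, -4.3]
grip_width: 0.0661
grasp_force: 25.0
```

Centred over the wide cup. Its floor should come at z of about 0.063–0.065.

Request:
{"op": "step_arm", "data": {
  "moves": [
    {"dp":[0,0,7],"dr":[0,0,0],"fingers":1},
    {"dp":[0,0,6],"dr":[0,0,0],"fingers":1},
    {"dp":[0,0,4],"dr":[0,0,0],"fingers":1},
    {"dp":[0,0,3],"dr":[0,0,0],"fingers":1},
    {"dp":[0,0,2],"dr":[0,0,0],"fingers":1}
  ]
}}

```text
time_s: 33.98
tool_pos: [0.467, -0.306, 0.0678]
tool_rot: [179.9, 0.0, 90.0]
force: [2.7, -1.2, -2.0]
grip_width: 0.0658
grasp_force: 25.0
```

Request:
{"op": "step_arm", "data": {
  "moves": [
    {"dp":[0,0,1],"dr":[0,0,0],"fingers":1},
    {"dp":[0,0,1],"dr":[0,0,0],"fingers":1},
    {"dp":[0,0,0.5],"dr":[0,0,0],"fingers":1},
    {"dp":[0,0,0.5],"dr":[0,0,0],"fingers":1},
    {"dp":[0,0,0],"dr":[0,0,0],"fingers":1}
  ]
}}

```text
time_s: 34.6
tool_pos: [0.4669, -0.3062, 0.0651]
tool_rot: [179.9, 0.1, 90.0]
force: [4.4, -2.3, -1.4]
grip_width: 0.0656
grasp_force: 25.0
```

Request:
{"op": "step_arm", "data": {
  "moves": [
    {"dp":[0,1,0.5],"dr":[0,0,0],"fingers":1},
    {"dp":[0,0,0.5],"dr":[0,0,0],"fingers":1},
    {"dp":[0,0,0.5],"dr":[0,0,0],"fingers":1},
    {"dp":[0,0,0.5],"dr":[0,0,0],"fingers":1},
    {"dp":[0,0,0],"dr":[0,0,0],"fingers":1}
  ]
}}

```text
time_s: 35.22
tool_pos: [0.4669, -0.3075, 0.0635]
tool_rot: [180.0, 0.1, 90.0]
force: [2.5, -4.0, 4.6]
grip_width: 0.0658
grasp_force: 25.0
```

It reached the floor at the expected height. Release and rise, then back to the salt.

Request:
{"op": "step_arm", "data": {
  "moves": [
    {"dp":[0,0,0],"dr":[0,0,0],"fingers":0.1},
    {"dp":[0,0,0],"dr":[0,0,0],"fingers":0},
    {"dp":[0,0,0],"dr":[0,0,0],"fingers":0},
    {"dp":[0,0,0],"dr":[0,0,0],"fingers":0},
    {"dp":[0,0,0],"dr":[0,0,0],"fingers":0}
  ]
}}

```text
time_s: 35.85
tool_pos: [0.4664, -0.3056, 0.0623]
tool_rot: [-180.0, -0.0, 90.0]
force: [-0.0, -0.4, 0.4]
grip_width: 0.0865
grasp_force: 0.0
```

Request:
{"op": "step_arm", "data": {
  "moves": [
    {"dp":[0,0,-15],"dr":[0,0,0],"fingers":0},
    {"dp":[0,0,-35],"dr":[0,0,0],"fingers":0},
    {"dp":[0,0,-45],"dr":[0,0,0],"fingers":0},
    {"dp":[0,0,-45],"dr":[0,0,0],"fingers":0},
    {"dp":[0,0,-15],"dr":[0,0,0],"fingers":0}
  ]
}}

```text
time_s: 36.48
tool_pos: [0.4684, -0.3065, 0.2219]
tool_rot: [179.7, 0.2, 90.0]
force: [-0.7, 0.9, 0.2]
grip_width: 0.0868
grasp_force: 0.0
```

Request:
{"op": "step_arm", "data": {
  "moves": [
    {"dp":[40,0,0],"dr":[0,0,0],"fingers":0},
    {"dp":[55,0,0],"dr":[0,0,0],"fingers":0},
    {"dp":[55,0,0],"dr":[0,0,0],"fingers":0},
    {"dp":[55,0,0],"dr":[0,0,0],"fingers":0},
    {"dp":[55,0,0],"dr":[0,0,0],"fingers":0}
  ]
}}

```text
time_s: 37.1
tool_pos: [0.4662, -0.0441, 0.2175]
tool_rot: [-180.0, 0.0, 90.0]
force: [1.0, 0.4, -0.4]
grip_width: 0.0869
grasp_force: 0.0
```

Request:
{"op": "step_arm", "data": {
  "moves": [
    {"dp":[50,0,0],"dr":[0,0,0],"fingers":0},
    {"dp":[38,0,0],"dr":[0,0,0],"fingers":0},
    {"dp":[0,0,20],"dr":[0,0,0],"fingers":0},
    {"dp":[0,0,45],"dr":[0,0,0],"fingers":0},
    {"dp":[0,0,45],"dr":[0,0,0],"fingers":0}
  ]
}}

```text
time_s: 37.72
tool_pos: [0.4667, 0.0419, 0.1066]
tool_rot: [180.0, 0.1, 90.0]
force: [0.1, 0.0, -0.3]
grip_width: 0.0872
grasp_force: 0.0
```

Request:
{"op": "step_arm", "data": {
  "moves": [
    {"dp":[0,0,25],"dr":[0,0,0],"fingers":0},
    {"dp":[-1,0,30],"dr":[0,0,0],"fingers":0},
    {"dp":[0,0,25],"dr":[0,0,0],"fingers":0},
    {"dp":[0,0,15],"dr":[0,0,0],"fingers":0},
    {"dp":[0,0,5],"dr":[0,0,0],"fingers":0}
  ]
}}

```text
time_s: 38.35
tool_pos: [0.4662, 0.0412, 0.0069]
tool_rot: [-179.9, -0.0, 90.0]
force: [0.2, 0.4, 0.0]
grip_width: 0.0871
grasp_force: 0.0
```

Request:
{"op": "step_arm", "data": {
  "moves": [
    {"dp":[0,0,0],"dr":[0,0,0],"fingers":0.3},
    {"dp":[0,0,0],"dr":[0,0,0],"fingers":0.5},
    {"dp":[0,0,0],"dr":[0,0,0],"fingers":1},
    {"dp":[0,0,0],"dr":[0,0,0],"fingers":1},
    {"dp":[0,0,0],"dr":[0,0,0],"fingers":1}
  ],
  "squeeze": 12
}}

```text
time_s: 38.98
tool_pos: [0.4668, 0.041, 0.0077]
tool_rot: [180.0, 0.0, 90.0]
force: [0.1, -0.7, -0.6]
grip_width: 0.0451
grasp_force: 0.0
```

Request:
{"op": "step_arm", "data": {
  "moves": [
    {"dp":[0,0,0],"dr":[0,0,0],"fingers":1},
    {"dp":[0,0,0],"dr":[0,0,0],"fingers":1},
    {"dp":[0,0,-8],"dr":[0,0,0],"fingers":1},
    {"dp":[0,0,-30],"dr":[0,0,0],"fingers":1},
    {"dp":[0,0,-30],"dr":[0,0,0],"fingers":1}
  ]
}}

```text
time_s: 39.6
tool_pos: [0.4664, 0.0413, 0.0765]
tool_rot: [-180.0, -0.0, 90.0]
force: [0.3, -1.8, -0.8]
grip_width: 0.0371
grasp_force: 11.8
```

Request:
{"op": "step_arm", "data": {
  "moves": [
    {"dp":[25,0,0],"dr":[0,0,0],"fingers":1},
    {"dp":[45,0,0],"dr":[0,0,0],"fingers":1},
    {"dp":[55,-1,0],"dr":[0,0,0],"fingers":1},
    {"dp":[50,0,0],"dr":[0,0,0],"fingers":1},
    {"dp":[25,0,0],"dr":[0,0,0],"fingers":1}
  ]
}}

```text
time_s: 40.22
tool_pos: [0.4649, 0.2445, 0.0762]
tool_rot: [180.0, -0.1, 90.2]
force: [0.0, 0.2, -0.8]
grip_width: 0.0368
grasp_force: 11.8
```

Request:
{"op": "step_arm", "data": {
  "moves": [
    {"dp":[0,0,8],"dr":[0,0,0],"fingers":1},
    {"dp":[0,0,6],"dr":[0,0,0],"fingers":1},
    {"dp":[0,0,4],"dr":[0,0,0],"fingers":1},
    {"dp":[0,0,2],"dr":[0,0,0],"fingers":1},
    {"dp":[0,0,0],"dr":[0,0,0],"fingers":1}
  ]
}}

```text
time_s: 40.85
tool_pos: [0.4659, 0.2404, 0.0554]
tool_rot: [-180.0, 0.0, 89.9]
force: [0.1, -0.5, -0.9]
grip_width: 0.0368
grasp_force: 11.8
```

Request:
{"op": "step_arm", "data": {
  "moves": [
    {"dp":[0,0,2],"dr":[0,0,0],"fingers":1},
    {"dp":[0,0,1],"dr":[0,0,0],"fingers":1},
    {"dp":[0,0,1],"dr":[0,0,0],"fingers":1},
    {"dp":[0,0,1],"dr":[0,0,0],"fingers":1},
    {"dp":[0,0,0],"dr":[0,0,0],"fingers":1}
  ]
}}

```text
time_s: 41.48
tool_pos: [0.4656, 0.2411, 0.0504]
tool_rot: [-180.0, 0.0, 90.0]
force: [0.1, -0.1, -0.3]
grip_width: 0.0369
grasp_force: 11.8
```

Request:
{"op": "step_arm", "data": {
  "moves": [
    {"dp":[0,0,0.5],"dr":[0,0,0],"fingers":1},
    {"dp":[0,0,0],"dr":[0,0,0],"fingers":1},
    {"dp":[0,0,0.5],"dr":[0,0,0],"fingers":1},
    {"dp":[0,0,0],"dr":[0,0,0],"fingers":1},
    {"dp":[0,0,0],"dr":[0,0,0],"fingers":1}
  ]
}}

```text
time_s: 42.1
tool_pos: [0.4658, 0.2412, 0.0496]
tool_rot: [180.0, -0.0, 90.0]
force: [-0.2, -0.3, 0.2]
grip_width: 0.0371
grasp_force: 11.9
```

Request:
{"op": "step_arm", "data": {
  "moves": [
    {"dp":[0,0,0.5],"dr":[0,0,0],"fingers":1},
    {"dp":[0,0,0],"dr":[0,0,0],"fingers":1},
    {"dp":[0,0,0.5],"dr":[0,0,0],"fingers":1},
    {"dp":[0,0,0],"dr":[0,0,0],"fingers":1},
    {"dp":[0,0,0],"dr":[0,0,0],"fingers":1}
  ]
}}

```text
time_s: 42.72
tool_pos: [0.466, 0.2414, 0.0494]
tool_rot: [180.0, 0.0, 90.0]
force: [-1.7, -0.6, 8.8]
grip_width: 0.0371
grasp_force: 12.5
```

Contact. Release, rise, and move the arm aside for a check.

Request:
{"op": "step_arm", "data": {
  "moves": [
    {"dp":[0,0,-0.5],"dr":[0,0,0],"fingers":0.4},
    {"dp":[0,0,0],"dr":[0,0,0],"fingers":0.2},
    {"dp":[0,0,0],"dr":[0,0,0],"fingers":0},
    {"dp":[0,0,0],"dr":[0,0,0],"fingers":0},
    {"dp":[0,0,0],"dr":[0,0,0],"fingers":0}
  ]
}}

```text
time_s: 43.35
tool_pos: [0.4657, 0.241, 0.0489]
tool_rot: [-180.0, 0.0, 90.0]
force: [0.1, -0.1, -0.2]
grip_width: 0.0791
grasp_force: 0.0
```

Request:
{"op": "step_arm", "data": {
  "moves": [
    {"dp":[0,0,-15],"dr":[0,0,0],"fingers":0},
    {"dp":[0,0,-35],"dr":[0,0,0],"fingers":0},
    {"dp":[0,0,-45],"dr":[0,0,0],"fingers":0},
    {"dp":[0,0,-45],"dr":[0,0,0],"fingers":0},
    {"dp":[0,0,-20],"dr":[0,0,0],"fingers":0}
  ]
}}

```text
time_s: 43.98
tool_pos: [0.4668, 0.2421, 0.2123]
tool_rot: [179.7, -0.0, 90.0]
force: [-0.1, -0.6, 0.2]
grip_width: 0.0865
grasp_force: 0.0
```

Request:
{"op": "step_arm", "data": {
  "moves": [
    {"dp":[-40,0,0],"dr":[0,0,0],"fingers":0},
    {"dp":[-50,0,0],"dr":[0,0,0],"fingers":0},
    {"dp":[-50,0,0],"dr":[0,0,0],"fingers":0},
    {"dp":[-40,0,0],"dr":[0,0,0],"fingers":0},
    {"dp":[0,0,0],"dr":[0,0,0],"fingers":0}
  ]
}}

```text
time_s: 44.6
tool_pos: [0.4654, 0.0571, 0.2086]
tool_rot: [-179.9, 0.1, 89.6]
force: [0.4, 1.1, 0.4]
grip_width: 0.0873
grasp_force: 0.0
```

```bash
python3 - <<'E'
from h import *
b=env.read_camera("side")[:,:,::-1].copy();a=env.read_camera("top")[:,:,::-1].copy()
print(env.get_obs()["tool_pos"])
def draw(n,im,ox,oy,w,h,f):
    c=cv2.resize(im[oy:oy+h,ox:ox+w],None,fx=f,fy=f,interpolation=cv2.INTER_CUBIC)
    for p in[(.4659,.2408,.132),(.4659,.2408,.042),(.4664,-.3065,.137),(.4657,-.2168,.123),(.4653,-.1264,.205)]:
        q=(proj(n,p)-[ox,oy]+.5)*f-.5; cv2.circle(c,tuple(int(v) for v in q),2,(0,255,0),-1)
    return c
L=np.vstack([draw("side",b,190,100,100,70,4),draw("side",b,230,165,100,75,4)])
R=np.vstack([draw("top",a,130,225,100,70,4),draw("top",a,265,160,100,75,4)])
cv2.imwrite("pics/e1.png",np.hstack([L,R]))
E
```

```text
[0.4654394  0.06146574 0.2088729 ]
```

View pics/e1.png

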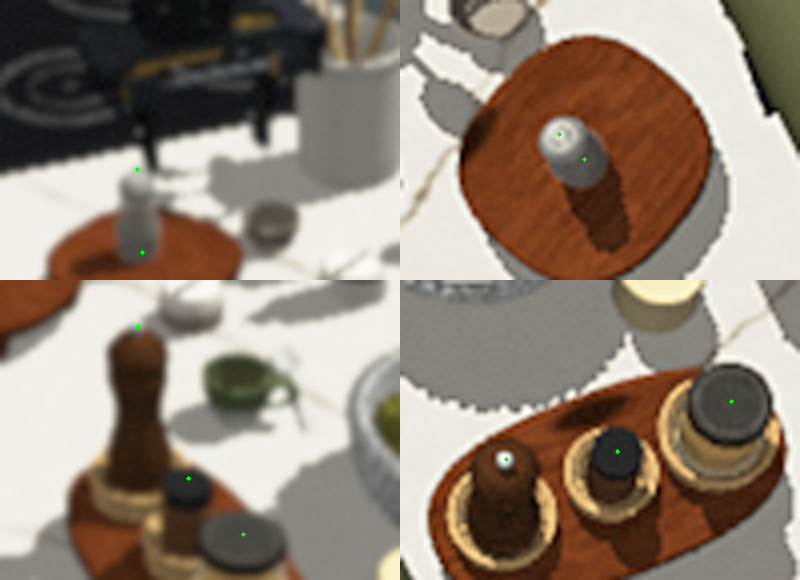

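All four stand at their predicted points: the salt's dome is at the board-centre mark, and the mill's knob, amber cap and honey lid are within about 1 px. The espresso cup is untouched and the arm is clear, so I'm handing in.

```bash
python3 -c "
from cell import env
print(env.sign_off())"
```

```text
the job is handed in; nothing more can be done
None
```

I handed the job in at about 45 s; the sign-off gave no verdict, but the last pictures showed the honey jar, pepper mill and amber jar upright in the wide, middle and small cups, the salt shaker at the middle of the round board, and the espresso cup unmoved.

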